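# Load the vial carrier and set its spacer leg for the cool box

## Task

Take the two orange-capped vials from the green tray and stand them, one at a time, in the two empty pockets of the blue carrier block. Then take the spacer leg by its upright fin, draw it out until its black pointer is level with the red length mark and, holding it there, slide the yellow cam lever fully closed, away from the robot. Finish while still holding the leg by the fin at the mark with the lever closed (its spring pulls it back if you let go, and nothing is released at the end), and leave the other things on the table as they are.

Things in the scene. Friction and masses are not known exactly. Their poses are not given: they have to be found in the camera images.
- vial_a: one of two orange-capped glass vials upright in the green tray; either may go in either pocket. Body 26 mm across up to 44 mm, cap 21 mm across, top 59 mm; 28 to 52 g. Origin: centre of its base, z up. Tray floor 5 mm, rim 14 mm high. Neighbours stand 50 mm or more off along the tray's long side (about x): close the fingers along y
- vial_b: the other orange-capped vial in the green tray, same as vial_a
- vial_blue: a blue-capped vial of the same size in the green tray, not to be used: leave it
- vial_loaded: orange-capped vial already seated in the end pocket of the carrier: leave it
- rack: fixed vial carrier: white base plate 150 x 340 x 12 mm, origin at its underside's centre; z up, x away from the robot (yaw up to 0.25 rad), y left along its length. Right half: blue block (y -170 to -10 mm), top 36 mm high, three pockets 32 mm across, 18 mm deep at x 0, y -140 (filled), -90, -40 mm. Left half: rail of the leg; grey end block at y 156 to 168 mm, 42 mm high
- pocket1 (a point): centre of the floor of the middle pocket of the carrier (empty), 18 mm above the carrier's underside and 18 mm below the block's top; axes as the carrier
- pocket2 (a point): centre of the floor of the pocket nearest the leg (empty), 18 mm above the carrier's underside and 18 mm below the block's top; axes as the carrier
- leg: sliding spacer leg with tube, rubber foot and upright aluminium grip fin. Origin: in the carrier's underside plane below the fin's middle; axes as the carrier. Fin 12 mm thick (y), 100 mm long (x), 36 to 92 mm high; grip from above, fingers either side along y. Slides along +y up to 100 mm; a spring pulls it back with 3 to 6 N
- grip_fin (a point): point inside the fin on the end nearer the robot, 27 mm from its middle towards the robot (leg x -27 mm), 70 mm above the carrier's underside: a good place to grip before the lever is moved
- pointer (a point): tip of the black pointer of the leg over the white scale on the side away from the robot; it moves with the leg. Axes as the carrier
- mark: the red length mark clipped on the white scale, fixed, 16 mm high, 4 mm thick; origin at its centre underneath; axes as the carrier. The leg is at length when pointer and mark have the same y along the carrier. The mark stands 40 to 80 mm to the left of the pointer's starting place
- lever_face (a point): near (robot side) face of the yellow cam lever, midway between its two paddles, 62 mm above the carrier's underside. Paddles either side of the fin, 7 to 29 mm from its mid plane, 10 mm thick, 42 to 82 mm high. Face at leg x 2 to 8 mm when open, 32 mm closed. Push the paddles with the sides of the fingers that straddle the fin, sliding along it
- lever (a joint): slide of the cam lever along the leg's +x (away from the robot), m: 0 open, 0.030 fully closed against its stop. Stiff (2 N), stays where it is put
- cup: the white cup on the table: leave it where it is. Origin: centre of its underside. 60 mm across, 70 mm high, in the near end of the green tray
- spray: the spray bottle on the table: leave it where it is. Origin: centre of its underside. 54 mm across, 124 mm high, far right
- gel: the gel bottle on the table: leave it where it is. Origin: centre of its underside. 54 mm across, 124 mm high, far left
- swabs: the swab box on the table: leave it where it is. Origin: centre of its underside. 90 x 130 x 45 mm, far middle
- dish: the steel dish on the table: leave it where it is. Origin: centre of its underside. 110 mm across, 30 mm high, far to the left

How it is judged:
By the outcome, as a careful person would: the job done as asked, in the order asked, and still so for the second after the job is handed in, while the arm keeps its last pose, push and grip.
It also fails if it takes over 72 s, if anything falls off the work surface, if the arm or the gripper's body presses on something with over 40 N, if the wrist force passes 120 N, or if a joint passes its speed limit or range.

## Robot

A 6-joint arm with a two-finger parallel gripper is mounted at the origin on the work surface. World frame = base frame: x ahead of the robot, y to its left, z up, the work surface at z = 0. Lengths are in m, angles in rad, forces in N, time in s.
With the tool pointing down it reaches from about 0.25 to 0.775 m from the base axis. Payload 4 kg.
Tool frame: the origin (TCP) lies on the centre line of the jaws, within the pads' length; the fingertips stand 8 mm ahead of it and the grasp point (between the pads) lies 11 mm behind it; z points along the fingers, y is the direction in which the jaws open and shut (so a half turn about z gives the same grasp; the last joint's range is limited). The gripper opens to 94 mm and grips with 3 to 60 N. Pads are 16 mm wide; open, the fingers measure 119 mm over their backs; the gripper's body (75 mm by 177 mm) begins 78 mm behind the grasp point.
Start: joints at [1.23, 0.087, 1.371, -0, 1.684, -0.103], TCP at [0.13, 0.535, 0.214] pointing down, gripper open.
Joint ranges: [-3.1, 3.1], [-0.76, 2.03], [0.27, 2.55], [-1.08, 4.22], [0.17, 2.65], [-2.57, 2.57]. Speed limits (rad/s): [2.79, 2.79, 3.14, 3.14, 3.14, 3.14].

## Interface

Orientations are given as [roll, pitch, yaw] about the fixed x, y, z axes, in that order (R = Rz(yaw) Ry(pitch) Rx(roll)).
In Python, from bench import robot gives the robot as it stands.
- The arm moves only by the shell command python3 -m crank 'ROWS' [OPENING]. ROWS is JSON, a list of rows, each a list of 4 numbers: the shift along the tool's x, y, z scaled (see below), then the turn about the tool's z scaled (see below). A call has exactly 10 rows; each row shifts and turns the commanded pose from where the row before left it, along the tool's axes as they then stand; what a row does not reach is not made up. The controller multiplies each number of a shift by 0.2 m and each number of a turn by pi/2 rad. A row lasts 1/8 s, in which the tool goes at most 62.5 mm and 10.7 degrees, less where a joint would pass 70% of its speed; a pose out of reach is approached as far as the arm can. A call with a number of a shift or a turn outside -1 to 1 is refused whole. A call with a gripper value outside its range is refused whole. OPENING is the gripper command: -1 is fully open, 1 is shut, values between are in proportion, set as the call begins (- or left out, the last holds). The fingers move at their own pace and stop on an object; the grip force is fixed at half the most. Time passes only in rows, so rows that do not move let the fingers close, or fill a call up. It gives the time, the measured TCP pose, the force and the opening at its end, in the units of the state.
- robot.get_obs(): the state, without advancing time (a new reading comes with each control period).
- robot.snapshot(name): name is "side" or "top" or "wrist"; returns (picture, depth): 384x512x3 uint8, red, green, blue; 384x512 float32, m along the optical axis (not along the pixel's ray), 0 where there is no reading.
- robot.camera_params(name): a dict with "fx", "fy", "cx", "cy" (pixels), "world_from_camera" (4x4, takes a point from camera to world coordinates). Camera axes: x right, y down, z forward; pixel columns grow to the right and rows downward; lengths in m; the calibration is good to about 2 mm. A picture is of the moment at which its call begins: read the wrist's pose just before it. camera_params takes no time and is no camera call; for the wrist camera it gives the pose at the moment of the call.
- robot.close_job(): hands the job in, once; it reports no verdict.
The state is a dict: "time": time; "joint_positions": joint angles; "qvel": joint speeds; "joint_torque": joint torques, N m; "tool_pos": TCP position; "ee_rot": TCP orientation; "wrist_force": force on the tool from outside, world axes, zero at the start; "wrist_torque": the same for the moment, N m; "width": finger opening in m.
Only numpy, scipy, OpenCV 4.12 (cv2) and the standard library are available. Lean on these libraries where they do the work, as an engineer would, in place of code of your own. Each camera call takes 0.05 s, during which the arm holds its last target.

## Working session

There is one attempt and no reset: what is moved stays moved. The work goes in short steps, Python scripts to look and compute and a shell command to move; the robot and the scene stay as the last step left them, time stands still between calls to the robot, and variables do not carry over. Pictures are saved under pics/ and viewed, and the job is handed in when it is done.

```bash
ls; mkdir -p pics; python3 - <<'E'
from bench import robot
import cv2,numpy as np
print(robot.get_obs())
for n in("side","top"):
    p,d=robot.snapshot(n); cv2.imwrite(f"pics/{n}0.png",p[:,:,::-1]); np.savez(f"{n}0.npz",p=p,d=d,**{k:np.array(v) for k,v in robot.camera_params(n).items()})
    print(robot.camera_params(n))
E
```

```text
pics
{'time': 0.0, 'joint_positions': array([ 1.22991736e+00,  8.79382081e-02,  1.37223013e+00, -5.56519398e-05,
        1.68358320e+00, -1.03132384e-01]), 'qvel': array([-1.88958386e-03, -4.38062173e-04, -1.84502624e-03, -2.66267895e-04,
        2.09852367e-03,  5.23293910e-05]), 'joint_torque': array([-5.42828420e-04, -3.40191400e+01, -3.02423823e+01,  7.15918676e-02,
        3.29959381e-02, -1.83839966e-04]), 'tool_pos': array([0.12939673, 0.53402366, 0.21232557]), 'ee_rot': array([-3.13943955e+00, -1.67238213e-04,  2.90383969e+00]), 'wrist_force': array([-0.00317182, -0.22971344, -0.30638979]), 'wrist_torque': array([ 0.03017564,  0.04210956, -0.02646778]), 'width': 0.09411846027028013}
{'fx': 407.7701546610833, 'fy': 407.7701546610833, 'cx': 258.7618274820313, 'cy': 191.98157787504547, 'world_from_camera': array([[ 0.9807879 , -0.12369332,  0.15084781,  0.38630546],
       [-0.19411047, -0.54192371,  0.81770399, -0.91470392],
       [-0.01939651, -0.83127532, -0.55552239,  0.75989183],
       [ 0.        ,  0.        ,  0.        ,  1.        ]])}
{'fx': 413.8852010185467, 'fy': 413.8852010185467, 'cx': 253.8423970429892, 'cy': 191.06467511552702, 'world_from_camera': array([[-0.00551698, -0.99430451,  0.10643356,  0.43812918],
       [-0.99968339,  0.00287099, -0.02499772,  0.07395395],
       [ 0.02454978, -0.10653778, -0.99400554,  1.18577234],
       [ 0.        ,  0.        ,  0.        ,  1.        ]])}
```

View pics/top0.png

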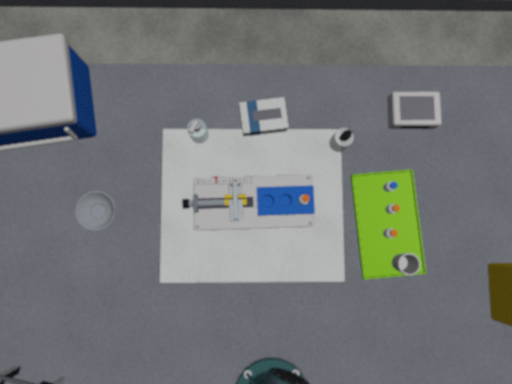

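View pics/side0.png

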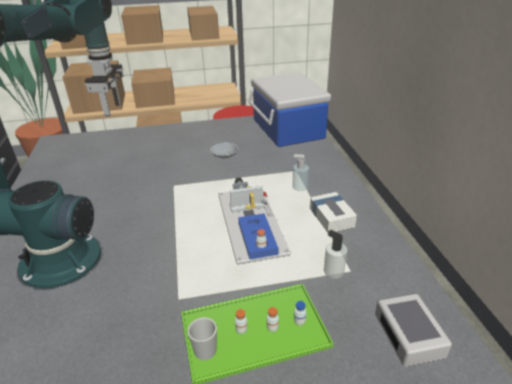

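The top view shows the orange caps at about (396,209) and (392,233), the blue cap at (392,186) and the cup at (408,264). The carrier spans (193..315, 175..230), with the red mark near (215,180). I'll zoom in and deproject these.

```bash
cat > h.py <<'E'
import numpy as np,cv2
def load(n): return dict(np.load(n+".npz"))
def deproj(D,u,v,z=None):
    """world points at depth, or the ray hit with plane world z"""
    u=np.atleast_1d(np.asarray(u,float));v=np.atleast_1d(np.asarray(v,float))
    T=D['world_from_camera'];r=np.stack([(u-D['cx'])/D['fx'],(v-D['cy'])/D['fy'],np.ones_like(u)],-1)
    if z is None: s=D['d'][v.round().astype(int),u.round().astype(int)]
    else:
        w=r@T[:3,:3].T; s=(z-T[2,3])/w[:,2]
    return (r*s[:,None])@T[:3,:3].T+T[:3,3]
def cloud(D):
    h,w=D['d'].shape;v,u=np.mgrid[:h,:w];P=deproj(D,u.ravel(),v.ravel()).reshape(h,w,3);P[D['d']==0]=np.nan;return P
def project(D,X):
    T=np.linalg.inv(D['world_from_camera']);c=np.asarray(X)@T[:3,:3].T+T[:3,3]
    return np.stack([c[...,0]/c[...,2]*D['fx']+D['cx'],c[...,1]/c[...,2]*D['fy']+D['cy']],-1)
E
python3 - <<'E'
from h import *
D=load("top0");P=cloud(D);hsv=cv2.cvtColor(D['p'],cv2.COLOR_RGB2HSV)
cv2.imwrite("pics/topz.png",cv2.resize(D['p'][160:240,170:330,::-1],None,fx=5,fy=5,interpolation=cv2.INTER_CUBIC))
H,S,V=hsv[...,0],hsv[...,1],hsv[...,2]
for nm,m in dict(orange=((H<15)|(H>172))&(S>120)&(V>100),blue=(H>100)&(H<130)&(S>130)&(V>60),yellow=(H>18)&(H<32)&(S>130)&(V>120)).items():
    n,l,st,c=cv2.connectedComponentsWithStats(m.astype(np.uint8))
    for i in range(1,n):
        if st[i,4]>5 and st[i,4]<3000:
            q=P[l==i]; print(nm,c[i].round(1),st[i],np.nanmedian(q,0).round(4),np.nanmax(q[:,2]).round(4))
E
```

```text
orange [305.3 197.7] [303 195   6   6  30] [ 0.5378 -0.0922  0.0758] 0.0785
orange [394.3 208.3] [393 206   4   5  13] [ 0.5106 -0.3394  0.0621] 0.0647
orange [392.  232.8] [391 230   3   6  13] [ 0.4425 -0.3304  0.0629] 0.0658
blue [82.1 95.8] [  68   48   28   89 1342] [0.8163 0.5101 0.0882] 0.1516
blue [250.4 106.5] [249 105   4   5   8] [0.8027 0.0548 0.0443] 0.0472
blue [ 39.6 132.2] [ 16 126  48  15 197] [0.7061 0.6012 0.1284] 0.1519
blue [255.3 131.1] [252 130   7   3  15] [0.7306 0.041  0.0435] 0.0485
blue [  8.  134.6] [  0 133  17   7  35] [0.6961 0.6704 0.1432] 0.1502
blue [ 59.7 134.2] [ 57 133   7   3   9] [0.7114 0.5679 0.0767] 0.0984
blue [ 10.1 138.1] [  8 137   5   4   9] [0.6942 0.6825 0.1116] 0.1235
blue [393.5 184.8] [391 182   6   6  28] [ 0.5744 -0.3398  0.0619] 0.0672
blue [283.4 200.2] [ 258  186   56   29 1345] [ 0.5357 -0.0367  0.0342] 0.0421
yellow [227.  198.7] [225 195   7  10  42] [0.5379 0.1197 0.0769] 0.0833
yellow [243.3 198.7] [239 195   8  10  46] [0.5386 0.0726 0.0667] 0.0863
yellow [397.7 207.4] [395 204   5   8  15] [ 0.5131 -0.3525  0.0599] 0.0682
yellow [395.8 232.8] [394 229   4   8  15] [ 0.4411 -0.3424  0.06  ] 0.0644
```

View pics/topz.png

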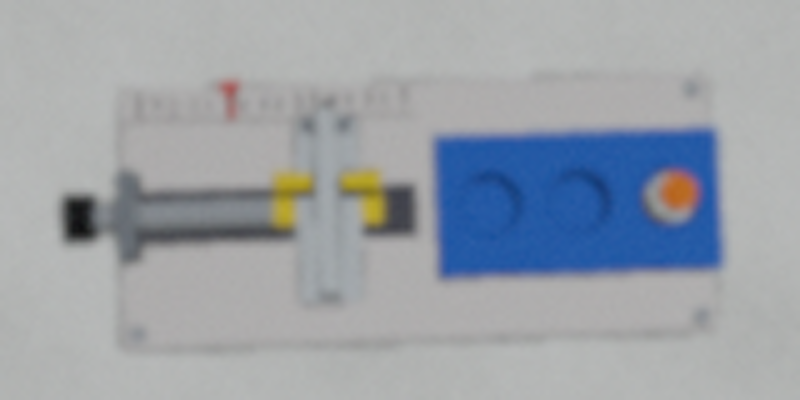

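```bash
python3 -m crank '[[0,0,-0.2,-0.076],[0,0,-0.2,-0.076],[-0.17,-0.24,0,0],[-0.17,-0.24,0,0],[-0.17,-0.24,0,0],[-0.17,-0.24,0,0],[-0.17,-0.24,0,0],[-0.17,-0.24,0,0],[-0.17,-0.24,0,0],[0,0,0,0]]' -1
cat > snap.py <<'E'
import sys
from bench import robot
from h import *
def snap(n,f):
    o=robot.get_obs();c=robot.camera_params(n);p,d=robot.snapshot(n)
    cv2.imwrite(f"pics/{f}.png",p[:,:,::-1]);np.savez(f"{f}.npz",p=p,d=d,**{k:np.array(v) for k,v in c.items()})
    print(o['time'],o['tool_pos'],o['ee_rot'],o['width'],o['wrist_force'])
if __name__=="__main__": snap(sys.argv[1],sys.argv[2])
E
python3 snap.py wrist w1
```

```text
time: 1.35
tool_pos: [0.3694, 0.1956, 0.2926]
ee_rot: [-3.14, -0.001, 3.135]
wrist_force: [-0.2, 0.1, -0.1]
width: 0.0938
1.35 [0.3694175  0.19563064 0.29264793] [-3.14042364e+00 -1.16451131e-03  3.13462417e+00] 0.0938182325355962 [-0.19558348  0.05110099 -0.06186282]
```

View pics/w1.png

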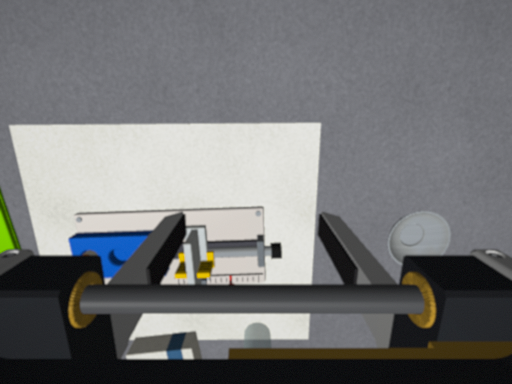

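The wrist camera looks towards tool +x, and the fingers show at the bottom of the image. With the tool at yaw pi it looks back at the robot, so I'll turn to yaw 0. That way it will see the carrier's far side, including the scale and mark.

```bash
python3 -m crank '[[0,0,0,0.115],[0,0,0,0.115],[0,0,0,0.115],[0,0,0,0.115],[0,0,0,0.115],[0,0,0,0.115],[0,0,0,0.115],[0,0,0,0.115],[0,0,0,0.115],[0,0,0,0.115]]' 
python3 -m crank '[[0,0,0,0.115],[0,0,0,0.115],[0,0,0,0.115],[0,0,0,0.115],[0,0,0,0.115],[0,0,0,0.115],[0,0,0,0.115],[0,0.2,0,0.046],[0,0.3,0,0],[0,0.2,0,0]]' 
python3 snap.py wrist w2
```

```text
time: 2.65
tool_pos: [0.3667, 0.2005, 0.2933]
ee_rot: [-3.141, -0.0, 1.334]
wrist_force: [-0.2, 1.4, -0.0]
width: 0.0941
time: 3.9
tool_pos: [0.3699, 0.059, 0.2934]
ee_rot: [-3.141, 0.0, 0.002]
wrist_force: [-0.1, -0.4, -0.3]
width: 0.094
3.9 [0.36994782 0.05900516 0.29337561] [-3.14122836e+00  5.77595013e-05  2.45172759e-03] 0.09402719380315744 [-0.12844651 -0.35315855 -0.29156097]
```

View pics/w2.png

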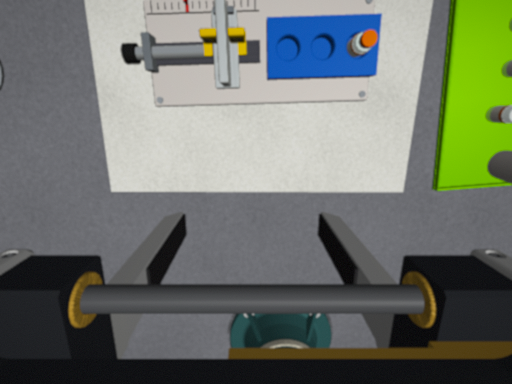

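The carrier is clear here: block at (267..380, 15..78), pockets at (288,47) and (322,46), mark at (187,5). I'll fit the carrier's pose from the block's corners and the pocket circles.

```bash
cat > rack.py <<'E'
import sys
from h import *
from scipy.optimize import least_squares
def fit(name):
    D=load(name);P=cloud(D);hsv=cv2.cvtColor(D['p'],cv2.COLOR_RGB2HSV)
    m=((hsv[...,0]>100)&(hsv[...,0]<130)&(hsv[...,1]>120)&(hsv[...,2]>60)).astype(np.uint8)
    n,l,st,c=cv2.connectedComponentsWithStats(m)
    k=[i for i in range(1,n) if 800<st[i,4]<30000]
    k=min(k,key=lambda i:np.linalg.norm(np.nanmedian(P[l==i],0)[:2]-[.535,-.037]))
    h=cv2.convexHull(np.argwhere(l==k)[:,::-1].astype(np.int32))
    q=cv2.approxPolyDP(h,6,True)[:,0]; top=np.nanmedian(P[l==k][:,2])
    print("block px",q.tolist(),"top z",top)
    return D,P,l==k,q
if __name__=="__main__": 
    for n in sys.argv[1:]:
        D,P,m,q=fit(n)
        W=deproj(D,q[:,0],q[:,1],.036);print(W.round(4))
        e=m&(abs(P[...,2]-.036)<.006)
        r=cv2.minAreaRect((deproj(D,*np.argwhere(e)[:,::-1].T,.036)[:,:2]*1e4).astype(np.int32)); print(r)
E
python3 rack.py w2 top0
python3 - <<'E'
from h import *
D=load("w2")
cv2.imwrite("pics/w2z.png",cv2.resize(D['p'][0:110,120:400,::-1],None,fx=2.8,fy=2.8,interpolation=cv2.INTER_CUBIC))
P=cloud(D);
for u,v in [(210,130),(360,95),(165,95),(300,67),(222,70),(234,75)]:print(u,v,P[v,u].round(4))
E
```

```text
block px [[380, 14], [374, 74], [268, 78], [268, 18]] top z 0.03563044857542619
[[ 0.5788 -0.1186  0.036 ]
 [ 0.501  -0.1198  0.036 ]
 [ 0.495   0.0359  0.036 ]
 [ 0.5734  0.0374  0.036 ]]
((5368.3115234375, -411.67974853515625), (797.124267578125, 1587.1495361328125), 1.7200770378112793)
block px [[313, 212], [259, 214], [258, 188], [311, 186]] top z 0.03415140596428534
[[ 0.502  -0.1197  0.036 ]
 [ 0.4971  0.0311  0.036 ]
 [ 0.5698  0.0334  0.036 ]
 [ 0.5751 -0.1156  0.036 ]]
((5359.18994140625, -421.5438232421875), (747.8385620117188, 1551.3258056640625), 1.7013546228408813)
210 130 [ 0.4171  0.1298 -0.0005]
360 95 [ 0.4729 -0.1105  0.0145]
165 95 [0.472  0.1969 0.0126]
300 67 [ 0.5102 -0.0106  0.0359]
222 70 [0.4979 0.0976 0.0927]
234 75 [0.4987 0.0858 0.0384]
```

View pics/w2z.png

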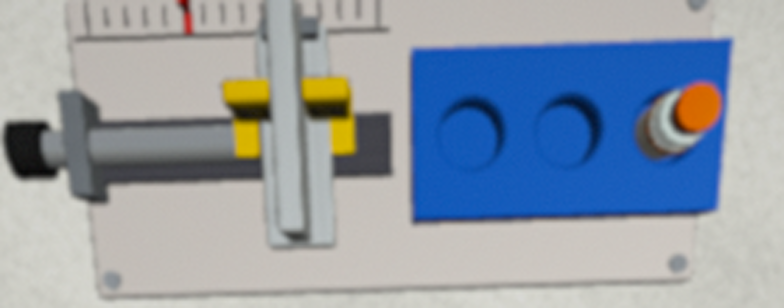

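```bash
python3 -m crank '[[0,0.28,0,0],[0,0.28,0,0],[0,0.28,0,0],[0,0.28,0,0],[0,0.28,0,0],[0,0.28,0,0],[0,0.28,0,0],[0,0,0,0],[0,0,0,0],[0,0,0,0]]'
python3 snap.py wrist w3
```

```text
time: 5.2
tool_pos: [0.3713, -0.3313, 0.294]
ee_rot: [3.141, -0.001, 0.002]
wrist_force: [0.5, -0.2, 0.1]
width: 0.0942
5.2 [ 0.37126363 -0.33127841  0.2939956 ] [ 3.14146591e+00 -8.51764723e-04  2.34640921e-03] 0.09422167218606574 [ 0.47523705 -0.18617518  0.13141565]
```

View pics/w3.png

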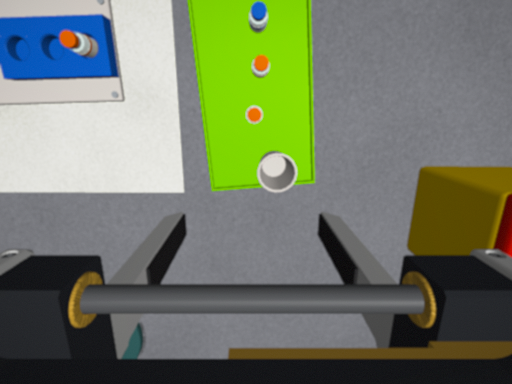

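The caps show as blue (259,10), orange (261,64) and orange (254,115). The cup is at (277,172).

```bash
python3 - <<'E'
from h import *
D=load("w3");P=cloud(D);hsv=cv2.cvtColor(D['p'],cv2.COLOR_RGB2HSV);H,S,V=[hsv[...,i] for i in range(3)]
m=((H<15)|(H>172))&(S>130)&(V>100)
n,l,st,c=cv2.connectedComponentsWithStats(m.astype(np.uint8))
for i in range(1,n):
    if 30<st[i,4]<900:
        q=P[l==i];print(c[i].round(1),st[i],np.nanmedian(q,0).round(4));z=np.nanmax(q[:,2]);
        t=q[q[:,2]>np.nanmedian(q[:,2])-.004];print("  top-layer bbox centre",((t.min(0)+t.max(0))/2).round(4),(t.max(0)-t.min(0)).round(4),"plane",deproj(D,*c[i],.064).round(4))
e=(abs(P[...,2]-.06)<.02)&(P[...,0]<.44)&(P[...,1]<-.3)
q=P[e];print("cup",q.min(0),q.max(0))
# vial bodies
for cx,cy in [(.511,-.346),(.442,-.337)]:
    e=(np.hypot(P[...,0]-cx,P[...,1]-cy)<.03)&(P[...,2]>.02);q=P[e];print(q[:,:2].min(0),q[:,:2].max(0),np.nanmedian(q,0))
E
```

```text
[68.7 38.9] [ 60  31  19  17 238] [ 0.5384 -0.0941  0.0768]
  top-layer bbox centre [ 0.5383 -0.0925  0.0761] [0.0187 0.02   0.0066] plane [[ 0.5414 -0.0863  0.064 ]]
[260.   63.8] [254  56  14  15 118] [ 0.5112 -0.3418  0.0639]
  top-layer bbox centre [ 0.5123 -0.3426  0.0638] [0.0177 0.0178 0.0041] plane [[ 0.5115 -0.3419  0.064 ]]
[253.9 114.4] [248 108  13  14 133] [ 0.4453 -0.334   0.0638]
  top-layer bbox centre [ 0.4446 -0.334   0.0635] [0.018  0.0172 0.0054] plane [[ 0.4448 -0.3339  0.064 ]]
[508.2 240.9] [502 217  10  41 211] [ 0.3075 -0.6187  0.1873]
  top-layer bbox centre [ 0.3138 -0.6205  0.1872] [0.0462 0.0086 0.0071] plane [[ 0.2477 -0.7471  0.064 ]]
cup [ 0.21066441 -0.73968127  0.04000298] [ 0.43979447 -0.32222762  0.07999226]
[ 0.49958173 -0.35516106] [ 0.52294084 -0.32947438] [ 0.50978792 -0.34192398  0.06293277]
[ 0.43181242 -0.34641664] [ 0.45684398 -0.32043917] [ 0.44516731 -0.33396178  0.06322949]
```

```bash
python3 -m crank '[[0.175,0.0134,0,0],[0.175,0.0134,0,0],[0.175,0.0134,0.1,0],[0.175,0.0134,0.2,0],[0,0,0.25,0],[0,0,0.25,0],[0,0,0.2,0],[0,0,0,0],[0,0,0,0],[0,0,0,0]]' -1
```

```text
time: 6.5
tool_pos: [0.512, -0.3448, 0.0969]
ee_rot: [3.138, -0.005, -0.0]
wrist_force: [-0.4, -0.5, -0.1]
width: 0.0944
```

```bash
python3 -m crank '[[0,-0.013,0.08,0],[0,0,0.08,0],[0,0,0.08,0],[0,0,0.07,0],[0,0,0,0],[0,0,0,0],[0,0,0,0],[0,0,0,0],[0,0,0,0],[0,0,0,0]]' -1
python3 snap.py wrist w4
python3 -m crank '[[0,0,0,0],[0,0,0,0],[0,0,0,0],[0,0,0,0],[0,0,0,0],[0,0,0,0],[0,0,0,0],[0,0,0,0],[0,0,0,0],[0,0,0,0]]' 1
```

```text
time: 7.75
tool_pos: [0.5105, -0.3414, 0.0316]
ee_rot: [3.142, -0.0, -0.001]
wrist_force: [0.4, 0.2, -0.0]
width: 0.0941
7.75 [ 0.5105     -0.34135548  0.03159694] [ 3.14152368e+00 -2.19910939e-04 -6.05454442e-04] 0.09407189415243894 [ 0.42546862  0.19806664 -0.03955903]
time: 9.05
tool_pos: [0.5105, -0.3414, 0.0315]
ee_rot: [3.142, -0.0, -0.001]
wrist_force: [-0.4, -0.3, -0.2]
width: 0.0255
```

View pics/w4.png

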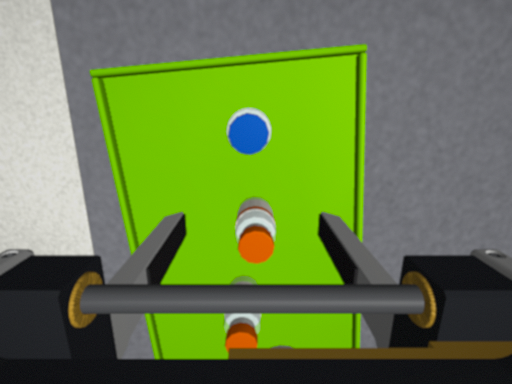

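The vial is gripped at 25.5 mm. I'll lift it and move over pocket 1.

```bash
python3 -m crank '[[0,0,-0.1,0],[0,0,-0.2,0],[0,0,-0.2,0],[0.02125,-0.25,0,0],[0.02125,-0.25,0,0],[0.02125,-0.25,0,0],[0.02125,-0.25,0,0],[0.02125,-0.25,0,0],[0.02125,-0.25,0,0],[0,0,0,0]]' 1
python3 -m crank '[[0,0,0.05,0],[0,0,0,0],[0,0,0,0],[0,0,0,0],[0,0,0,0],[0,0,0,0],[0,0,0,0],[0,0,0,0],[0,0,0,0],[0,0,0,0]]'
python3 snap.py wrist w5;python3 snap.py side s5
```

```text
time: 10.3
tool_pos: [0.5366, -0.0382, 0.1332]
ee_rot: [-3.141, -0.002, 0.005]
wrist_force: [0.3, -0.9, 0.5]
width: 0.0253
time: 11.55
tool_pos: [0.5361, -0.0413, 0.1215]
ee_rot: [-3.142, -0.0, -0.001]
wrist_force: [0.7, -0.1, -0.4]
width: 0.0254
11.55 [ 0.53613051 -0.04129584  0.1214792 ] [-3.14150197e+00 -2.96167347e-05 -5.38281384e-04] 0.025369702757019635 [ 0.65494492 -0.12869713 -0.37386749]
11.6 [ 0.53614036 -0.04131021  0.1214602 ] [-3.14151325e+00 -2.91136370e-05 -5.62786498e-04] 0.02568080098956268 [ 0.15347421  0.81841262 -0.59295981]
```

View pics/w5.png

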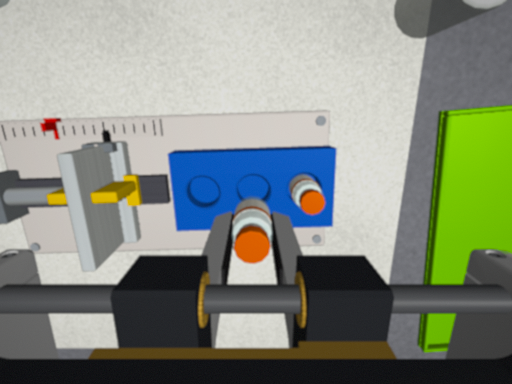

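View pics/s5.png

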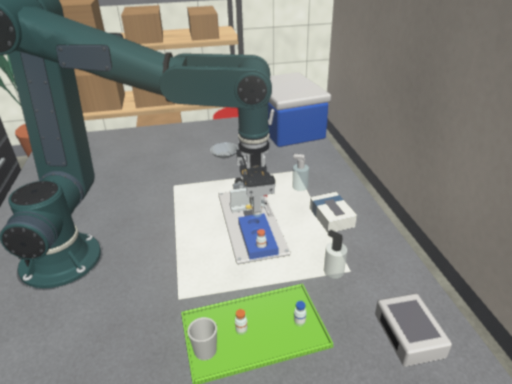

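The wrist view shows pocket 2 at about (204,190), pocket 1 at (253,188), the held cap at (252,243), the mark at (50,127) and the pointer near (107,136). From these I'll work out the pocket centres and where the vial sits in the hand.

```bash
python3 rack.py w5; python3 - <<'E'
from h import *
D=load("w5");P=cloud(D)
print("p2",deproj(D,204,190,.036),"p1",deproj(D,253,188,.036))
hsv=cv2.cvtColor(D['p'],cv2.COLOR_RGB2HSV);H,S,V=[hsv[...,i] for i in range(3)]
m=((H<15)|(H>172))&(S>130)&(V>100)
n,l,st,c=cv2.connectedComponentsWithStats(m.astype(np.uint8))
for i in range(1,n):
    if 30<st[i,4]<3000:
        q=P[l==i];t=q[q[:,2]>np.nanmedian(q[:,2])-.004];print(c[i].round(1),st[i,4],np.nanmedian(q,0).round(4),((t.min(0)+t.max(0))/2).round(4),(t.max(0)-t.min(0)).round(4))
cv2.imwrite("pics/w5z.png",cv2.resize(D['p'][100:260,0:350,::-1],None,fx=2.2,fy=2.2,interpolation=cv2.INTER_CUBIC))
E
```

```text
block px [[335, 149], [331, 225], [177, 229], [170, 153]] top z 0.03561526192938114
[[ 0.5791 -0.1196  0.036 ]
 [ 0.5017 -0.1218  0.036 ]
 [ 0.4972  0.0356  0.036 ]
 [ 0.5753  0.0365  0.036 ]]
((5383.32421875, -418.31695556640625), (799.5040893554688, 1583.8333740234375), 1.8011608123779297)
p2 [[0.53878783 0.00597291 0.036     ]] p1 [[ 0.54084226 -0.04222618  0.036     ]]
[ 50.1 125.7] 193 [0.6007 0.1526 0.0236] [0.5971 0.1539 0.0274] [0.0184 0.0113 0.0154]
[311.7 201.5] 448 [ 0.5405 -0.0912  0.0767] [ 0.5397 -0.0913  0.0756] [0.0195 0.0193 0.0059]
[251.6 244.3] 1020 [ 0.5409 -0.0412  0.1538] [ 0.5395 -0.0409  0.1527] [0.0207 0.0199 0.0058]
```

View pics/w5z.png

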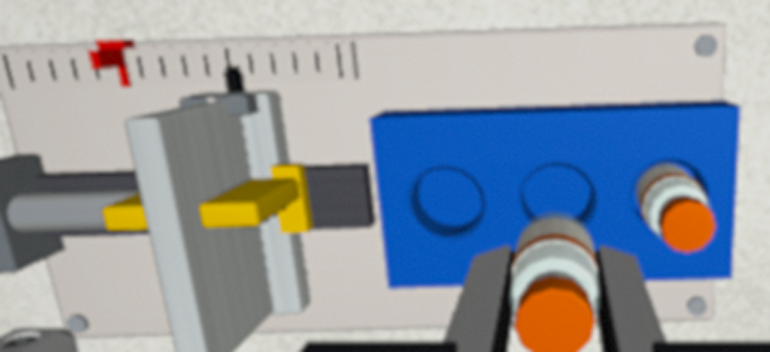

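The held vial sits about 1.5 mm too far in +x, so I'll correct that and lower it.

```bash
python3 -m crank '[[-0.0075,0,0.05,0],[0,0,0.08,0],[0,0,0.08,0],[0,0,0.06,0],[0,0,0.04,0],[0,0,0.03,0],[0,0,0.0325,0],[0,0,0,0],[0,0,0,0],[0,0,0,0]]'
```

```text
time: 12.9
tool_pos: [0.535, -0.0414, 0.0474]
ee_rot: [3.142, -0.001, -0.001]
wrist_force: [0.2, 0.6, -0.1]
width: 0.0254
```

```bash
python3 -m crank '[[0,0,0.008,0],[0,0,0,0],[0,0,0,0],[0,0,0,0],[0,0,0,0],[0,0,0,0],[0,0,0,0],[0,0,0,0],[0,0,0,0],[0,0,0,0]]' 1
python3 -m crank '[[0,0,0,0],[0,0,0,0],[0,0,0,0],[0,0,0,0],[0,0,-0.05,0],[0,0,-0.1,0],[0,0,-0.2,0],[0,0,-0.25,0],[0,0,0,0],[0,0,0,0]]' 0.2
python3 snap.py wrist w6
```

```text
time: 14.15
tool_pos: [0.5346, -0.0413, 0.0454]
ee_rot: [-3.141, 0.0, -0.001]
wrist_force: [-0.6, 0.2, -1.3]
width: 0.0254
time: 15.4
tool_pos: [0.5345, -0.0413, 0.1654]
ee_rot: [-3.142, -0.0, -0.001]
wrist_force: [0.4, 0.5, -0.4]
width: 0.0377
15.4 [ 0.5344951  -0.04132249  0.16544301] [-3.14155913e+00 -2.15962812e-04 -5.83710839e-04] 0.03773729671568981 [ 0.3736589   0.52316749 -0.44225187]
```

View pics/w6.png

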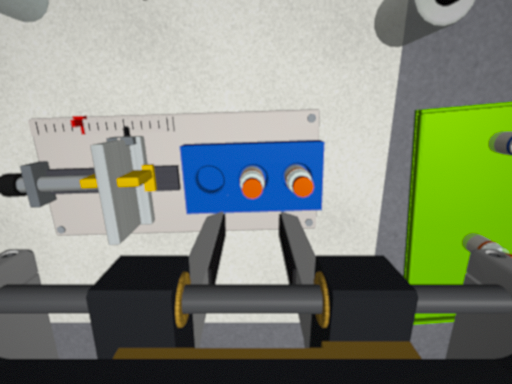

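Vial A stands in pocket 1. Next is vial B.

```bash
python3 -m crank '[[-0.074,0.244,0,0],[-0.074,0.244,0,0],[-0.074,0.244,0,0],[-0.074,0.244,0,0],[-0.074,0.244,0,0],[-0.0725,0.244,0,0],[0,0,0.2,0],[0,0,0.19,0],[0,0,0,0],[0,0,0,0]]' -1
python3 snap.py wrist w7
```

```text
time: 16.7
tool_pos: [0.4461, -0.3341, 0.0877]
ee_rot: [-3.141, 0.0, -0.0]
wrist_force: [-0.4, 0.2, 1.8]
width: 0.0941
16.7 [ 0.4461344  -0.33406618  0.08767588] [-3.14144354e+00  3.60312878e-05 -3.83790775e-04] 0.0941064692726634 [-0.36000308  0.16653045  1.81297083]
```

View pics/w7.png

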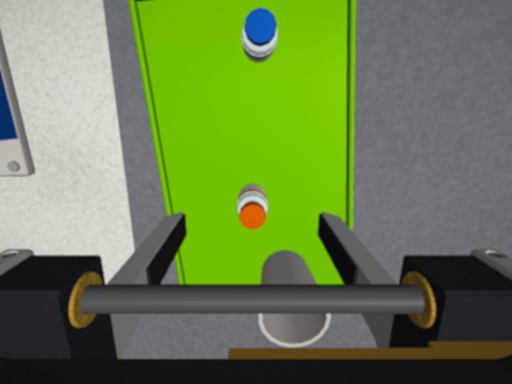

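```bash
python3 -m crank '[[0,0,0.08,0],[0,0,0.08,0],[0,0,0.07,0],[0,0,0.048,0],[0,0,0,0],[0,0,0,0],[0,0,0,0],[0,0,0,0],[0,0,0,0],[0,0,0,0]]' -1
python3 -m crank '[[0,0,0,0],[0,0,0,0],[0,0,0,0],[0,0,0,0],[0,0,0,0],[0,0,0,0],[0,0,0,0],[0,0,-0.1,0],[0,0,-0.2,0],[0,0,-0.2,0]]' 1
```

```text
time: 18.0
tool_pos: [0.446, -0.3341, 0.0319]
ee_rot: [3.142, -0.0, -0.001]
wrist_force: [-0.2, -0.2, 0.2]
width: 0.0944
time: 19.25
tool_pos: [0.4456, -0.3338, 0.1322]
ee_rot: [-3.141, 0.001, -0.001]
wrist_force: [0.3, -0.7, 0.0]
width: 0.0249
```

```bash
python3 -m crank '[[0.0624,-0.2446,0,0],[0.0624,-0.2446,0,0],[0.0624,-0.2446,0,0],[0.0624,-0.2446,0,0],[0.0624,-0.2446,0,0],[0.0624,-0.2446,0,0],[0.0624,-0.2446,0.03,0],[0,0,0,0],[0,0,0,0],[0,0,0,0]]' 1
python3 snap.py wrist w8
python3 rack.py w8; python3 - <<'E'
from h import *
D=load("w8");P=cloud(D)
hsv=cv2.cvtColor(D['p'],cv2.COLOR_RGB2HSV);H,S,V=[hsv[...,i] for i in range(3)]
m=((H<15)|(H>172))&(S>130)&(V>100)
n,l,st,c=cv2.connectedComponentsWithStats(m.astype(np.uint8))
for i in range(1,n):
    if 30<st[i,4]<3000:
        q=P[l==i];t=q[q[:,2]>np.nanmedian(q[:,2])-.004];print(c[i].round(1),st[i,4],np.nanmedian(q,0).round(4),((t.min(0)+t.max(0))/2).round(4),(t.max(0)-t.min(0)).round(4))
E
```

```text
time: 20.5
tool_pos: [0.5334, 0.007, 0.1259]
ee_rot: [3.141, -0.0, -0.002]
wrist_force: [-0.5, -0.6, -0.7]
width: 0.0255
20.5 [0.5334477  0.00702316 0.12588124] [ 3.14123420e+00 -1.56405534e-04 -2.39224299e-03] 0.0255216565089001 [-0.50234995 -0.59208783 -0.70680399]
block px [[384, 145], [376, 221], [291, 223], [224, 213], [222, 148]] top z 0.035669826862624376
[[ 0.5794 -0.1193  0.036 ]
 [ 0.5013 -0.121   0.036 ]
 [ 0.4992 -0.0333  0.036 ]
 [ 0.5104  0.0358  0.036 ]
 [ 0.5768  0.0358  0.036 ]]
((5383.2939453125, -417.83538818359375), (797.2321166992188, 1583.636474609375), 1.7400962114334106)
[101.9 122.9] 170 [0.6008 0.1527 0.0235] [0.5973 0.1542 0.0273] [0.0186 0.0123 0.0156]
[367.2 197. ] 430 [ 0.5402 -0.0908  0.0767] [ 0.5399 -0.0915  0.0758] [0.0193 0.0201 0.0061]
[307.7 198.9] 425 [ 0.5386 -0.0403  0.0768] [ 0.5379 -0.0407  0.0758] [0.0195 0.019  0.006 ]
[251.7 249.7] 990 [0.5346 0.0072 0.1575] [0.533  0.0074 0.1565] [0.0203 0.019  0.0059]
```

View pics/w8.png

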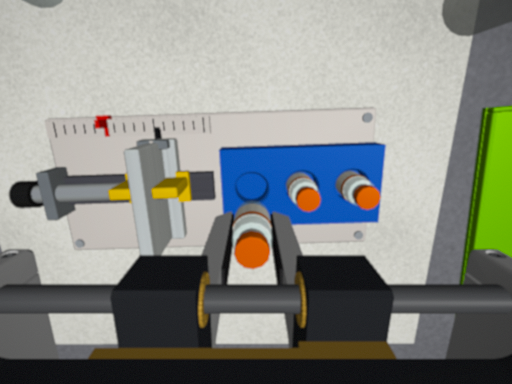

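```bash
python3 -m crank '[[0.0125,-0.006,0.05,0],[0,0,0.08,0],[0,0,0.08,0],[0,0,0.06,0],[0,0,0.04,0],[0,0,0,0],[0,0,0,0],[0,0,0,0],[0,0,0,0],[0,0,0,0]]' 1
```

```text
time: 21.8
tool_pos: [0.5362, 0.0095, 0.064]
ee_rot: [-3.142, -0.0, -0.001]
wrist_force: [0.9, -1.0, -0.8]
width: 0.0253
```

```bash
python3 -m crank '[[-0.001,0.0035,0.01,0],[0,0,0.02,0],[0,0,0.02,0],[0,0,0.02,0],[0,0,0.02,0],[0,0,0,0],[0,0,0,0],[0,0,0,0],[0,0,0,0],[0,0,0,0]]' 1
```

```text
time: 23.05
tool_pos: [0.5358, 0.0088, 0.0458]
ee_rot: [-3.142, -0.0, -0.001]
wrist_force: [-0.9, 0.3, -0.1]
width: 0.0254
```

```bash
python3 -m crank '[[0,0,0,0],[0,0,0,0],[0,0,0,0],[0,0,0,0],[0,0,-0.05,0],[0,0,-0.1,0],[0,0,-0.2,0],[0,0,-0.25,0],[-0.1,-0.1,-0.1,-0.0197],[-0.15,-0.1,0,0]]' 0.2
python3 -m crank '[[-0.2,-0.1,0,0],[-0.1,-0.1,0,0],[0,0,0,0],[0,0,0,0],[0,0,0,0],[0,0,0,0],[0,0,0,0],[0,0,0,0],[0,0,0,0],[0,0,0,0]]' -1
python3 snap.py wrist w9
```

```text
time: 24.3
tool_pos: [0.4866, 0.0482, 0.1894]
ee_rot: [3.142, -0.007, 0.03]
wrist_force: [-0.6, 0.4, -0.9]
width: 0.038
time: 25.55
tool_pos: [0.4241, 0.0861, 0.1858]
ee_rot: [-3.142, -0.0, 0.03]
wrist_force: [0.1, 0.4, 0.5]
width: 0.094
25.55 [0.42406528 0.08605678 0.18579215] [-3.14150157e+00 -7.71743443e-05  3.03660465e-02] 0.09401858300004483 [0.12587106 0.4273197  0.48289912]
```

View pics/w9.png

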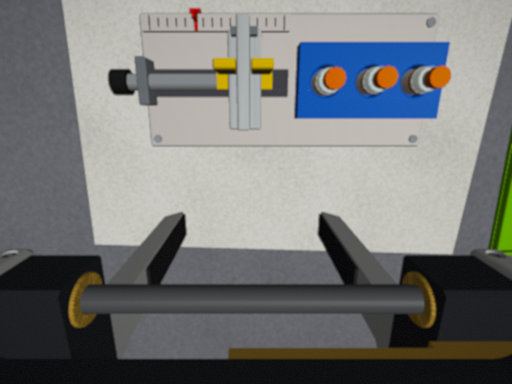

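All three orange vials are seated at (330,80), (378,78) and (430,77), and the carrier is level in the image. I'll measure the fin, pointer and mark in carrier axes.

```bash
python3 - <<'E'
from h import *
yaw=.0305;ax=np.array([np.cos(yaw),np.sin(yaw)]);ay=np.array([-np.sin(yaw),np.cos(yaw)])
O=np.array([.5385,-.0415])+.09*ay  # carrier origin, from block centre
def rk(X): X=np.atleast_2d(X);return np.c_[(X[:,:2]-O)@ax,(X[:,:2]-O)@ay,X[:,2]]*1000
for n in("w5","w8","w9"):
    D=load(n);P=cloud(D);R=rk(P.reshape(-1,3)).reshape(P.shape)
    hsv=cv2.cvtColor(D['p'],cv2.COLOR_RGB2HSV);H,S,V=[hsv[...,i] for i in range(3)]
    reg=(abs(R[...,0]-60)<25)&(R[...,1]>20)&(R[...,1]<160)
    red=((H<10)|(H>172))&(S>130)&reg
    print(n,"red",np.median(R[red],0).round(1),R[red].min(0).round(1),R[red].max(0).round(1))
    blk=(V<45)&reg&(R[...,2]>13)
    if blk.sum(): print("  blk",blk.sum(),np.median(R[blk],0).round(1),R[blk].min(0).round(1),R[blk].max(0).round(1), np.argwhere(blk).min(0),np.argwhere(blk).max(0))
    fin=(abs(R[...,2]-92)<3)&(abs(R[...,0])<60)&(R[...,1]>20)&(R[...,1]<110)
    print("  fin",fin.sum(),np.median(R[fin],0).round(1),np.percentile(R[fin],[2,98],axis=0).round(1).tolist())
    yel=(H>18)&(H<32)&(S>150)&(R[...,2]>70)&(R[...,2]<90)&(abs(R[...,0])<60)&(R[...,1]>0)
    if yel.sum():print("  yel",np.percentile(R[yel],[2,98],axis=0).round(1).tolist())
    if n!="w9":
        u0=0 if n=="w5" else 60
        cv2.imwrite(f"pics/{n}p.png",cv2.resize(D['p'][100:160,u0:u0+150,::-1],None,fx=5,fy=5,interpolation=cv2.INTER_CUBIC))
E
```

```text
w5 red [ 68.1 102.2  23.6] [55.2 97.7 16.9] [ 73.9 109.   35.1]
  blk 46 [56.3 47.8 29.6] [52.3 46.8 25.9] [60.2 50.6 31.4] [132 104] [140 109]
  fin 1907 [ 3.6 48.3 91.7] [[-47.8, 43.4, 89.4], [47.1, 54.9, 93.1]]
  yel [[6.5, 20.6, 71.0], [15.6, 76.1, 83.1]]
w8 red [ 68.2 102.2  23.5] [55.4 97.5 17.2] [ 74.2 109.8  35.2]
  blk 37 [56.4 48.8 29.6] [52.6 47.1 27.5] [60.2 50.7 31.4] [129 155] [137 159]
  fin 1628 [ 8.1 48.6 91.7] [[-37.7, 43.5, 89.5], [47.5, 54.7, 93.0]]
  yel [[6.3, 20.7, 70.9], [15.5, 76.1, 83.0]]
w9 red [ 66.3 102.6  24. ] [54.2 98.4 16.7] [ 73.7 108.6  35.4]
  fin 1528 [ 1.9 49.7 91.7] [[-48.6, 43.9, 89.7], [46.3, 55.5, 93.4]]
  yel [[5.3, 22.6, 73.1], [14.7, 76.6, 83.4]]
```

View pics/w5p.png

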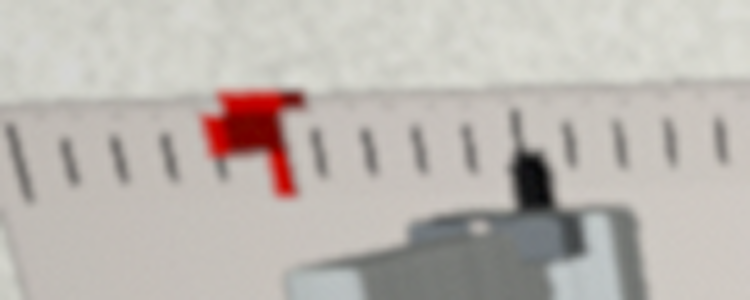

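View pics/w8p.png

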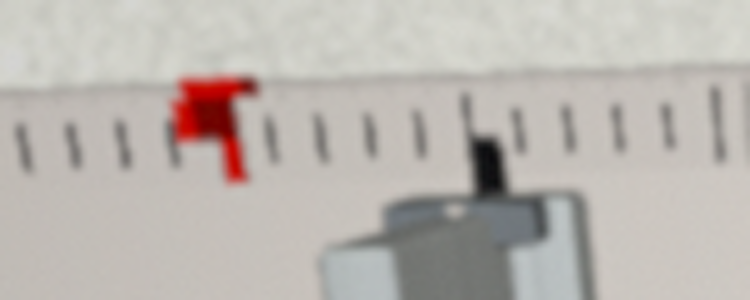

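```bash
python3 - <<'E'
from h import *
yaw=.0305;ax=np.array([np.cos(yaw),np.sin(yaw)]);ay=np.array([-np.sin(yaw),np.cos(yaw)])
O=np.array([.5385,-.0415])+.09*ay
def rk(X): X=np.atleast_2d(X);return np.c_[(X[:,:2]-O)@ax,(X[:,:2]-O)@ay,X[:,2]]*1000
for n in("w5","w8","w9"):
    D=load(n);P=cloud(D);R=rk(P.reshape(-1,3)).reshape(P.shape)
    hsv=cv2.cvtColor(D['p'],cv2.COLOR_RGB2HSV);H,S,V=[hsv[...,i] for i in range(3)]
    reg=(abs(R[...,0]-60)<25)&(R[...,1]>80)&(R[...,1]<130)
    red=((H<10)|(H>172))&(S>130)&reg
    q=R[red]
    for a,b in((15,20),(20,24),(24,28),(28,32),(32,37)):
        t=q[(q[:,2]>=a)&(q[:,2]<b)]
        if len(t):print(n,a,b,len(t),np.median(t,0).round(1),t.min(0).round(1),t.max(0).round(1))
    v,u=np.argwhere(red)[:,0],np.argwhere(red)[:,1];
    cv2.imwrite(f"pics/{n}m.png",cv2.resize(D['p'][v.min()-5:v.max()+6,u.min()-5:u.max()+6,::-1],None,fx=14,fy=14,interpolation=cv2.INTER_NEAREST))
E
```

```text
w5 15 20 36 [ 61.  102.4  19.2] [55.2 97.7 16.9] [ 73.4 105.5  20. ]
w5 20 24 71 [ 71.7 102.2  22.8] [55.3 97.7 20.1] [ 73.9 109.   23.9]
w5 24 28 23 [ 68.  101.7  25.1] [64.2 98.  24.2] [ 72.9 106.4  28. ]
w5 28 32 25 [ 67.4 101.9  29.5] [ 64.5 100.7  28. ] [ 70.2 102.6  31.9]
w5 32 37 37 [ 66.7 102.9  33.7] [ 63.8 100.9  32. ] [ 70.4 105.2  35.1]
w8 15 20 31 [ 59.4 103.   19.4] [55.4 98.2 17.2] [ 73.8 105.3  19.9]
w8 20 24 63 [ 72.1 102.   22.7] [57.5 97.5 20.1] [ 74.1 109.8  23.9]
w8 24 28 21 [ 67.5 101.8  26.2] [ 63.5 101.1  24. ] [ 74.2 108.1  27.8]
w8 28 32 19 [ 67.5 101.9  31. ] [ 63.9 100.6  28.5] [ 70.4 104.7  31.9]
w8 32 37 35 [ 66.9 103.   33.8] [ 64.  101.3  32.7] [ 70.6 106.   35.2]
w9 15 20 22 [ 57.8 103.6  18.7] [ 54.2 102.2  16.7] [ 62.7 104.7  19.5]
w9 20 24 27 [ 71.9 101.9  22.4] [54.6 98.5 20.3] [ 73.7 108.6  24. ]
w9 24 28 10 [ 67.4 101.8  24.9] [62.4 98.4 24. ] [ 73.2 102.4  28. ]
w9 28 32 8 [ 65.2 101.9  30. ] [ 62.5 101.7  29.3] [ 68.8 102.8  31.4]
w9 32 37 31 [ 67.5 103.2  33.7] [ 62.9 101.8  32. ] [ 70.3 105.4  35.4]
```

View pics/w9m.png

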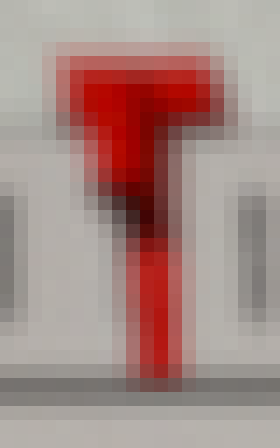

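View pics/w5m.png

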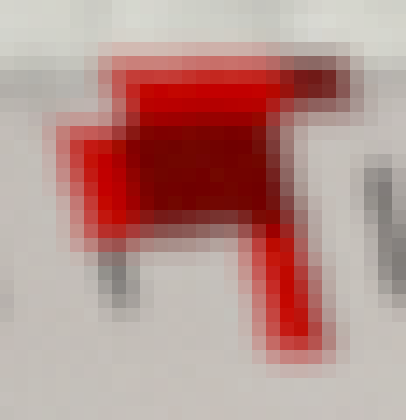

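In carrier axes the mark is at y ≈ 103.2 mm, the pointer at 48.7 and the fin centre at about 49.3, so the draw is about 54.5 mm. The open lever face is at x ≈ 6. Next I'll move over the fin's near end.

```bash
python3 -m crank '[[0.105,-0.0103,0,0],[0.105,-0.0103,0,0],[0.105,-0.0103,0,0],[0.1025,-0.0103,0,0],[0,0,0.15,0],[0,0,0.15,0],[0,0,0,0],[0,0,0,0],[0,0,0,0],[0,0,0,0]]' -0.28
python3 snap.py wrist w10
```

```text
time: 26.85
tool_pos: [0.508, 0.0969, 0.1272]
ee_rot: [-3.141, -0.003, 0.03]
wrist_force: [0.9, 0.2, 0.0]
width: 0.0602
26.85 [0.50799595 0.0969003  0.12716923] [-3.14138820e+00 -2.53029772e-03  3.04077221e-02] 0.060211773038921765 [0.89647906 0.22431219 0.04116228]
```

View pics/w10.png

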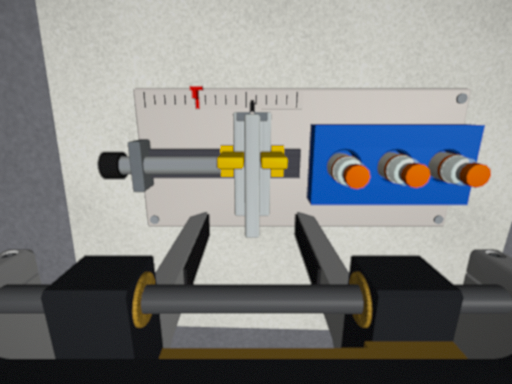

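The fin is centred between the fingers at column 252, with the pointer visible at (252,105) and the mark at (197,97). I'll lower and grip.

```bash
python3 -m crank '[[0,0,0.06,0],[0,0,0.1,0],[0,0,0.1,0],[0,0,0.081,0],[0,0,0,0],[0,0,0,0],[0,0,0,0],[0,0,0,0],[0,0,0,0],[0,0,0,0]]' -0.28
python3 -m crank '[[0,0,0,0],[0,0,0,0],[0,0,0,0],[0,0,0,0],[0,0,0,0],[0,0,0,0],[0,0,0,0],[0,0,0,0],[0,0,0,0],[0,0,0,0]]' 1
python3 snap.py wrist w11
```

```text
time: 28.15
tool_pos: [0.5074, 0.0968, 0.0578]
ee_rot: [-3.142, -0.0, 0.03]
wrist_force: [0.2, 0.5, -0.4]
width: 0.0599
time: 29.4
tool_pos: [0.5073, 0.0968, 0.0576]
ee_rot: [-3.141, -0.0, 0.03]
wrist_force: [-0.3, 0.3, 0.2]
width: 0.0119
29.4 [0.50728065 0.09684212 0.05759224] [-3.14149137e+00 -4.75829984e-05  3.03689670e-02] 0.011867314818429299 [-0.30614253  0.32916589  0.19615027]
```

View pics/w11.png

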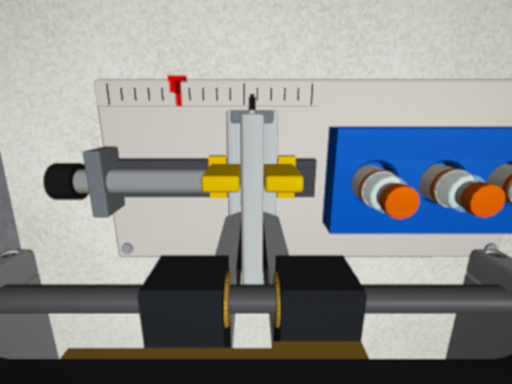

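```bash
python3 -m crank '[[0,-0.03,0,0],[0,-0.045,0,0],[0,-0.05,0,0],[0,-0.05,0,0],[0,-0.045,0,0],[0,-0.04,0,0],[0,0,0,0],[0,0,0,0],[0,0,0,0],[0,0,0,0]]' 1
python3 snap.py wrist w12
cat > gap.py <<'E'
import sys
from h import *
yaw=.0305;ax=np.array([np.cos(yaw),np.sin(yaw)]);ay=np.array([-np.sin(yaw),np.cos(yaw)])
O=np.array([.5385,-.0415])+.09*ay
def rk(X): X=np.atleast_2d(X);return np.c_[(X[:,:2]-O)@ax,(X[:,:2]-O)@ay,X[:,2]]*1000
n=sys.argv[1];D=load(n);P=cloud(D);R=rk(P.reshape(-1,3)).reshape(P.shape)
hsv=cv2.cvtColor(D['p'],cv2.COLOR_RGB2HSV);H,S,V=[hsv[...,i] for i in range(3)]
reg=(abs(R[...,0]-60)<20)&(R[...,1]>20)&(R[...,1]<130)
red=((H<10)|(H>172))&(S>130)&reg;blk=(V<50)&reg&(R[...,2]>20)&(R[...,0]>51)
t=red&(R[...,2]>32);s=red&(R[...,2]<20.5)&(R[...,0]<62)
for k,m in(("marktop",t),("markstrip",s),("pointer",blk)):
    if m.sum():q=R[m];print(k,len(q),"med",np.median(q,0).round(1),"y",np.percentile(q[:,1],[3,97]).round(1),"px",np.median(np.argwhere(m),0)[::-1])
yel=(H>18)&(H<32)&(S>150)&(R[...,2]>75)&(R[...,2]<88)&(abs(R[...,0])<80)&(R[...,1]>0)
if yel.sum():print("yel x",np.percentile(R[yel][:,0],[2,98]).round(1),"y",np.percentile(R[yel][:,1],[2,98]).round(1))
v,u=np.median(np.argwhere(red),0).astype(int)
cv2.imwrite(f"pics/{n}m.png",cv2.resize(D['p'][max(v-35,0):v+35,max(u-45,0):u+45,::-1],None,fx=8,fy=8,interpolation=cv2.INTER_CUBIC))
E
python3 gap.py w12
```

```text
time: 30.7
tool_pos: [0.5057, 0.1486, 0.0576]
ee_rot: [-3.142, 0.0, 0.03]
wrist_force: [-0.1, -3.6, 0.5]
width: 0.0119
30.7 [0.50566165 0.14858135 0.0575517 ] [-3.14158792e+00  9.58575455e-05  3.00176966e-02] 0.01190337354226521 [-0.11954564 -3.60044311  0.46421208]
marktop 66 med [ 67.  103.8  33.9] y [101.8 105.2] px [248.   85.5]
markstrip 15 med [ 59.7 104.8  18.8] y [103.3 104.8] px [247.  98.]
pointer 50 med [ 56.4 101.1  29.8] y [100.4 102.5] px [252. 102.]
yel x [ 6.  15.6] y [ 73.8 128.4]
```

View pics/w12m.png

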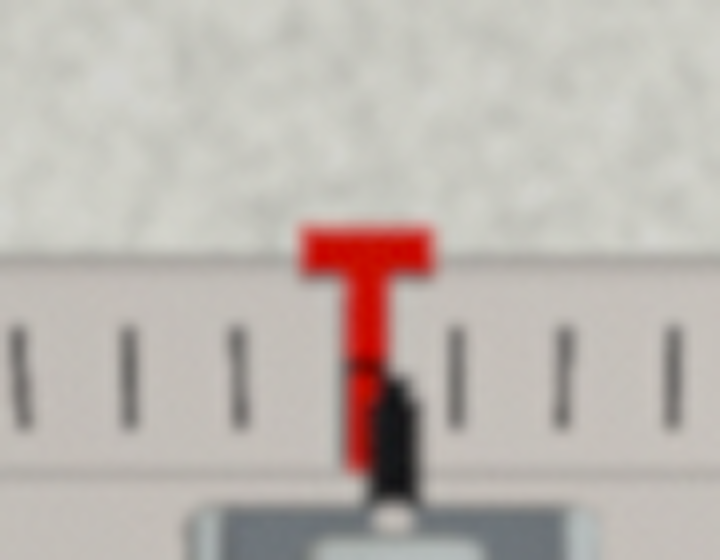

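View pics/w12.png

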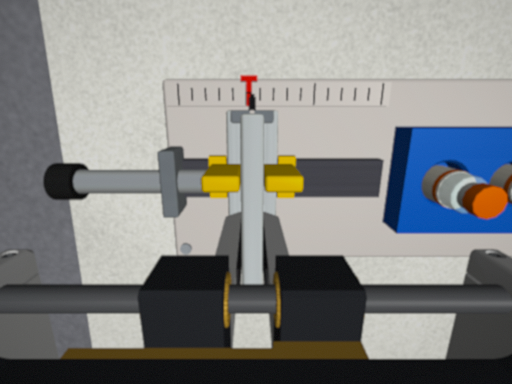

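```bash
python3 - <<'E'
from h import *
exec(open('gap.py').read().split("n=sys")[0].split("import *",1)[1])
D=load("w12");print(D['fx'])
u0=247-45;
import re
hsv=cv2.cvtColor(D['p'],cv2.COLOR_RGB2HSV);red=((hsv[...,0]<10)|(hsv[...,0]>172))&(hsv[...,1]>130)
red[:60]=0;red[120:]=0
for v in range(74,110):
    r=np.flatnonzero(red[v]); k=np.flatnonzero(D['p'][v,235:270].max(-1)<60)+235
    def f(c,z): return rk(deproj(D,c,v,z))[0,1].round(2)
    print(v,(r.min(),r.max(),f((r.min()+r.max())/2,.034),f((r.min()+r.max())/2,.019)) if len(r) else None,(k.min(),k.max(),f((k.min()+k.max())/2,.030)) if len(k) else None)
E
```

```text
271.40054549974
74 None None
75 None None
76 (np.int64(241), np.int64(256), np.float64(103.48), np.float64(103.66)) None
77 (np.int64(241), np.int64(256), np.float64(103.49), np.float64(103.66)) None
78 (np.int64(241), np.int64(256), np.float64(103.49), np.float64(103.66)) None
79 (np.int64(241), np.int64(256), np.float64(103.49), np.float64(103.66)) None
80 (np.int64(241), np.int64(256), np.float64(103.49), np.float64(103.66)) None
81 (np.int64(245), np.int64(251), np.float64(103.83), np.float64(104.03)) None
82 (np.int64(246), np.int64(251), np.float64(103.5), np.float64(103.67)) None
83 (np.int64(246), np.int64(250), np.float64(103.83), np.float64(104.03)) None
84 (np.int64(246), np.int64(250), np.float64(103.84), np.float64(104.04)) None
85 (np.int64(246), np.int64(250), np.float64(103.84), np.float64(104.04)) None
86 (np.int64(246), np.int64(250), np.float64(103.84), np.float64(104.04)) None
87 (np.int64(246), np.int64(250), np.float64(103.84), np.float64(104.04)) None
88 (np.int64(246), np.int64(250), np.float64(103.85), np.float64(104.05)) None
89 (np.int64(246), np.int64(250)
[... 1313 characters left out ...]
))
102 (np.int64(247), np.int64(249), np.float64(103.88), np.float64(104.08)) (np.int64(250), np.int64(253), np.float64(101.48))
103 (np.int64(247), np.int64(249), np.float64(103.88), np.float64(104.08)) (np.int64(250), np.int64(253), np.float64(101.48))
104 (np.int64(247), np.int64(249), np.float64(103.88), np.float64(104.08)) (np.int64(250), np.int64(253), np.float64(101.48))
105 (np.int64(247), np.int64(249), np.float64(103.88), np.float64(104.09)) (np.int64(250), np.int64(254), np.float64(101.13))
106 None (np.int64(250), np.int64(254), np.float64(101.13))
107 None (np.int64(250), np.int64(254), np.float64(101.13))
108 None (np.int64(250), np.int64(253), np.float64(101.48))
109 None None
```

Pixel and depth readings both put the gap at 2.2 to 2.4 mm, so I'll draw out the rest.

```bash
python3 -m crank '[[0,-0.006,0,0],[0,-0.0055,0,0],[0,0,0,0],[0,0,0,0],[0,0,0,0],[0,0,0,0],[0,0,0,0],[0,0,0,0],[0,0,0,0],[0,0,0,0]]' 1
python3 snap.py wrist w13; python3 gap.py w13
```

```text
time: 32.0
tool_pos: [0.5056, 0.1511, 0.0576]
ee_rot: [-3.141, -0.0, 0.03]
wrist_force: [0.1, -4.7, 0.8]
width: 0.0122
32.0 [0.50562251 0.15113796 0.05757949] [-3.14143259e+00 -3.32427026e-05  3.03536633e-02] 0.01217175072079735 [ 0.07136448 -4.74386895  0.82205111]
marktop 63 med [ 66.7 103.7  33.8] y [102.3 105.1] px [252.  86.]
pointer 52 med [ 56.5 104.   29.8] y [103.  105.1] px [251.5 102. ]
yel x [ 6.  15.6] y [ 76.4 131. ]
```

View pics/w13m.png

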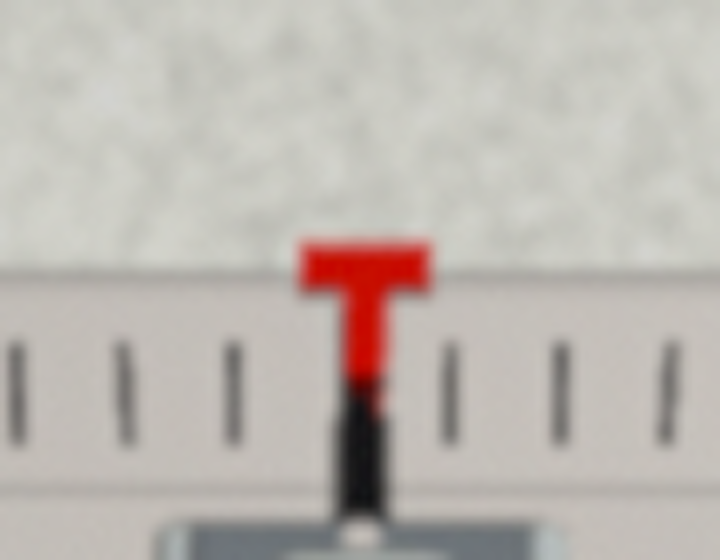

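The pointer and mark are aligned within about 0.3 mm. I'll ease the grip by a fraction of a millimetre so the fingers can slide along the fin while still straddling it, then push the lever.

```bash
python3 -m crank '[[0,0,0,0],[0,0,0,0],[0,0,0,0],[0.02,0,0,0],[0.03,0,0,0],[0.03,0,0,0],[0.03,0,0,0],[0.03,0,0,0],[0,0,0,0],[0,0,0,0]]' 0.73
python3 snap.py wrist w14; python3 gap.py w14
```

```text
time: 33.3
tool_pos: [0.5322, 0.1518, 0.0566]
ee_rot: [3.141, 0.004, 0.03]
wrist_force: [-2.9, -5.1, -0.0]
width: 0.0128
33.3 [0.5322395  0.15183604 0.05661677] [3.14145576 0.00396337 0.0303569 ] 0.01280179437634728 [-2.88094639 -5.13710722 -0.01826133]
marktop 59 med [ 67.5 103.6  33.7] y [102.2 105. ] px [252. 125.]
markstrip 4 med [ 61.6 103.9  18.5] y [102.9 105. ] px [251.5 132. ]
pointer 50 med [ 56.4 103.6  29.8] y [102.1 104.3] px [252.  140.5]
yel x [10.2 19.2] y [ 76.  130.4]
```

View pics/w14.png

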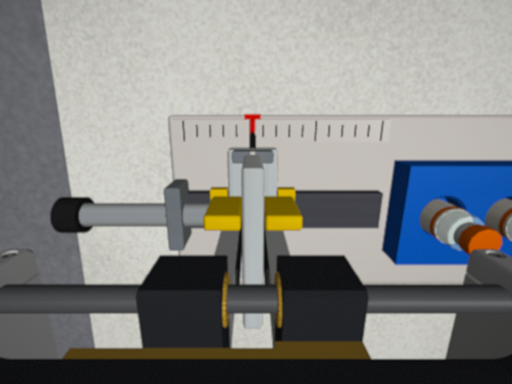

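The lever is in contact and moving, with about 3 N on the wrist and the leg still at the mark. I'll keep pushing.

```bash
python3 -m crank '[[0.015,0,0,0],[0.02,0,0,0],[0.02,0,0,0],[0.02,0,0,0],[0.02,0,0,0],[0.015,0,0,0],[0,0,0,0],[0,0,0,0],[0,0,0,0],[0,0,0,0]]' 0.73
python3 snap.py wrist w15; python3 gap.py w15
```

```text
time: 34.6
tool_pos: [0.5539, 0.1525, 0.0566]
ee_rot: [3.141, 0.005, 0.03]
wrist_force: [-3.8, -3.9, -0.1]
width: 0.0129
34.6 [0.55387378 0.15247298 0.05658057] [3.14141413 0.00458709 0.03032599] 0.012850647712021808 [-3.75223071 -3.89364401 -0.11019381]
marktop 64 med [ 66.7 103.5  34. ] y [ 31. 105.] px [252. 157.]
pointer 7629 med [ 54.8  95.  165.2] y [ 76.1 128.8] px [284. 283.]
yel x [31.7 40.8] y [ 76.  130.9]
```

```bash
python3 -m crank '[[0.005,0,0,0],[0.005,0,0,0],[0,0,0,0],[0,0,0,0],[0,0,0,0],[0,0,0,0],[0,0,0,0],[0,0,0,0],[0,0,0,0],[0,0,0,0]]' 0.73
```

```text
time: 35.9
tool_pos: [0.5544, 0.1525, 0.0566]
ee_rot: [3.141, 0.008, 0.03]
wrist_force: [-7.2, -4.3, 2.3]
width: 0.0126
```

```bash
python3 -m crank '[[0.01,0,0,0],[0.01,0,0,0],[0,0,0,0],[0,0,0,0],[0,0,0,0],[0,0,0,0],[0,0,0,0],[0,0,0,0],[0,0,0,0],[0,0,0,0]]' 0.73
python3 snap.py wrist w16;python3 gap.py w16
```

```text
time: 37.15
tool_pos: [0.5546, 0.1527, 0.0566]
ee_rot: [3.141, 0.017, 0.031]
wrist_force: [-17.1, -5.2, 8.1]
width: 0.0128
37.15 [0.55462805 0.15269355 0.05659157] [3.141063   0.01652364 0.03085624] 0.012804810117328497 [-17.05422652  -5.19067606   8.09529328]
marktop 64 med [ 66.5 103.7  33.9] y [ 31.1 105.2] px [252. 158.]
pointer 9299 med [ 56.7  94.3 165.4] y [ 49.  128.8] px [288. 287.]
yel x [32.1 41.3] y [ 76.1 131. ]
```

View pics/w16.png

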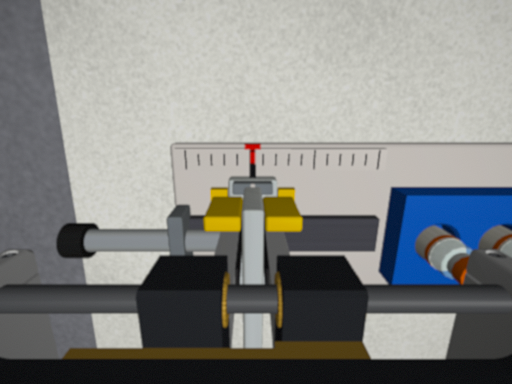

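The lever is against its stop: the face reads 32.1 mm, and force rose to 17 N with no motion. I'll ease the push and close the grip again.

```bash
python3 -m crank '[[-0.01,0,0,0],[-0.003,0,0,0],[0,0,0,0],[0,0,0,0],[0,0,0,0],[0,0,0,0],[0,0,0,0],[0,0,0,0],[0,0,0,0],[0,0,0,0]]' 1
python3 snap.py wrist w17;sed -i 's/&(R\[...,0\]>51)/\&(R[...,0]>51)\&(R[...,2]<40)/; s/R\[...,2\]>32)/(R[...,2]>32)\&(R[...,1]>95)/' gap.py; sed -i 's/t=red&(R/t=red\&(R/' gap.py; python3 gap.py w17; python3 gap.py w16
```

```text
time: 38.45
tool_pos: [0.5546, 0.1526, 0.0566]
ee_rot: [3.141, 0.011, 0.031]
wrist_force: [-9.7, -4.8, 5.7]
width: 0.0118
38.45 [0.55460924 0.15263645 0.05659106] [3.14128393 0.01084313 0.03061335] 0.011797180103339792 [-9.65701404 -4.8172775   5.7462427 ]  File "gap.py", line 10
    t=red&((R[...,2]>32)&(R[...,1]>95);s=red&(R[...,2]<20.5)&(R[...,0]<62)
                                      ^
SyntaxError: invalid syntax
  File "gap.py", line 10
    t=red&((R[...,2]>32)&(R[...,1]>95);s=red&(R[...,2]<20.5)&(R[...,0]<62)
                                      ^
SyntaxError: invalid syntax
```

```bash
sed -i 's/t=red&((R/t=red\&(R/' gap.py; python3 gap.py w17; python3 - <<'E'
from h import *
D=load("w17");cv2.imwrite("pics/w17z.png",cv2.resize(D['p'][130:200,205:300,::-1],None,fx=8,fy=8,interpolation=cv2.INTER_CUBIC))
E
```

```text
marktop 57 med [ 67.3 103.7  33.9] y [102.2 105.1] px [252. 157.]
pointer 46 med [ 56.4 104.   29.8] y [102.9 105.2] px [251.5 171. ]
yel x [32.2 41.4] y [ 76.4 131.4]
```

View pics/w17z.png

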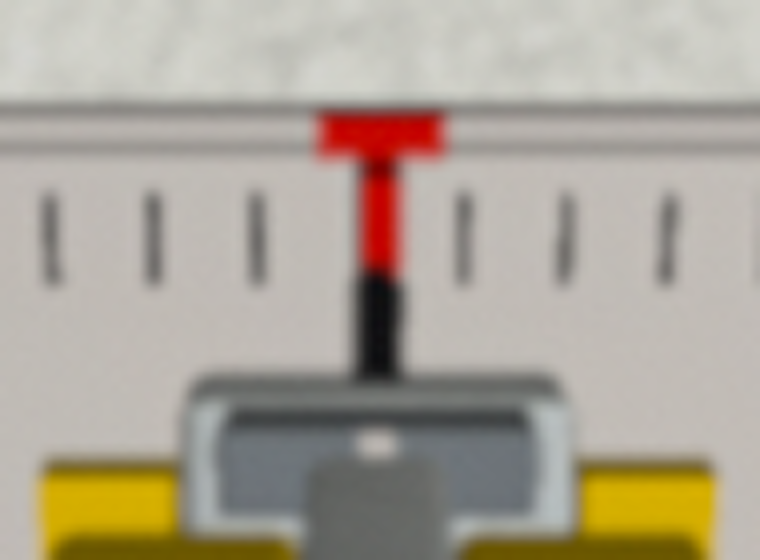

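The pointer and mark line up within about 0.3 mm, the fin is gripped and the lever is closed. I'll take one last look at the whole scene and then hand in.

```bash
python3 snap.py side s18; python3 snap.py top t18
```

```text
38.5 [0.55461292 0.15264276 0.05659579] [3.14131367 0.01082565 0.03061932] 0.012278766647237186 [-8.80366993 -4.23575139  4.99016779]
38.55 [0.55460443 0.15263966 0.05659413] [3.14132067 0.01084247 0.0305682 ] 0.012199744919606997 [-9.81951797 -3.39732723  4.04904681]
```

View pics/s18.png

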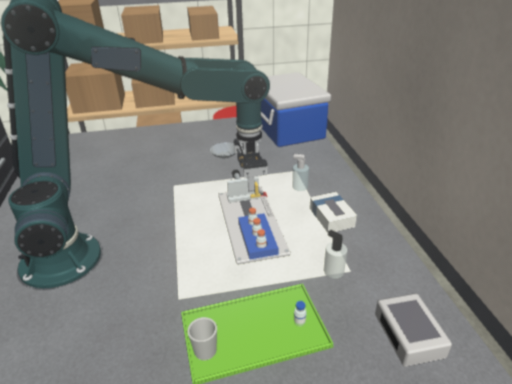

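The side view shows three orange caps in the carrier at about (251,212) to (261,234). The blue vial (300,312), the cup (204,340) and the bottles are where they were.

```bash
python3 -c "
from bench import robot
print(robot.close_job())"
```

```text
the job is handed in; nothing more can be done
None
```

I handed the job in at about 38.6 s. Both orange-capped vials stand in the carrier's two empty pockets, and the arm still holds the leg by its fin at the mark with the lever closed.

**Last checks:**
- **Leg position:** The pointer lines up with the red mark within about 0.3 mm in the wrist picture.
- **Lever:** Its face read 32 mm. It stopped moving while the wrist force rose to 17 N, so I take it to be against its stop. I then eased the push to about 9 N and left it there.
- **Grip:** The fingers are closed on the fin, at a width of about 12 mm. I opened them by about 0.9 mm while pushing the lever so they could slide along the fin, then closed them fully again.
- **Other things:** In the side picture the blue vial, cup and the other items look unmoved. I took a final top picture but didn't view it.

No check failed or disagreed.

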